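# Load the welder's tray, tall item at the back

### The job

Load the two-bay steel tray for the welder: first stand the tall aluminium bottle (not the squat one like it) in the back bay, the one farther from you, and let go of it; then stand the small gas cup in the front bay, so that you never have to reach over it. Keep both upright all the way and set each down on the tray's floor rather than dropping it.

Things in the scene. Friction and masses are not known exactly. Their poses are not given: they have to be found in the camera images.
- bottle_center (a point): Tall aluminium bottle with black cap, loose, 96 mm high, 175 to 350 g; body 42 mm in diameter, straight up to 74 mm, then shoulder and 24 mm cap. This point: its centre, 48 mm above its foot; z up. Grip the body from above about 12 mm over this point. A squat look-alike (same diameter, only 54 mm high) is not part of the job; both bottles and the cup change places from start to start.
- cup_center (a point): Small terracotta-coloured gas cup (open ceramic nozzle), the only one on the table, loose and upright: 42 mm high, 22 mm in diameter at its widest, slight waist, 20 g. This point: its centre, 21 mm above its foot; z up. Grip it from above about 7 mm over this point.
- back_bay (a point): Floor centre of the tray's back bay (farther from the robot), 4 mm above the table. Tray: dark steel, 180 x 92 mm, fixed to the table, turned up to 0.3 rad. Its two bays lie one behind the other, each 84 x 84 mm inside; lips and divider are 4 mm thick and stand 8 mm above the bay floor. x points from front bay to back bay, z up.
- front_bay (a point): Floor centre of the tray's front bay (nearer the robot), 88 mm from that of the back bay, 4 mm above the table; same size and axes as the back bay.
Mind the look-alikes: they are no part of the job. Leave any green look-alike of the part that bears bottle_center alone.

How it is judged (in metres and radians):
On the way, in this order (a step that is already met when the one before it is completed fails the run):
1. the tall bottle stands in the back bay, let go (x of bottle_center in the frame of back_bay between -0.024 and 0.024 m and y of bottle_center in the frame of back_bay between -0.024 and 0.024 m and z of bottle_center in the frame of back_bay between 0.042 and 0.054 m and angle between bottle_center's own z axis and vertical below 0.17 rad and linear speed of bottle below 0.03 m/s and not (contact force between the fingers and bottle above 0.1 N)), for 0.2 s.
2. then the gas cup stands in the front bay, let go (x of cup_center in the frame of front_bay between -0.034 and 0.034 m and y of cup_center in the frame of front_bay between -0.034 and 0.034 m and z of cup_center in the frame of front_bay between 0.015 and 0.027 m and angle between cup_center's own z axis and vertical below 0.17 rad and linear speed of cup below 0.03 m/s and not (contact force between the fingers and cup above 0.1 N)), for 0.2 s.
At the end, for the whole second after the job is handed in: The bottle stands upright (within 10 degrees) on the back bay's floor, within 24 mm of the bay's centre along each tray axis; the gas cup likewise on the front bay's floor, within 34 mm; centre heights within 6 mm of standing; both let go and at rest (x of bottle_center in the frame of back_bay between -0.024 and 0.024 m and y of bottle_center in the frame of back_bay between -0.024 and 0.024 m and z of bottle_center in the frame of back_bay between 0.042 and 0.054 m and angle between each of bottle_center, cup_center's own z axis and vertical below 0.17 rad and x of cup_center in the frame of front_bay between -0.034 and 0.034 m and y of cup_center in the frame of front_bay between -0.034 and 0.034 m and z of cup_center in the frame of front_bay between 0.015 and 0.027 m and linear speed of each of bottle, cup below 0.03 m/s); the robot touches nothing.
It fails at once if the bottle or the cup is tipped by more than 30 degrees (angle between any of bottle_center, cup_center's own z axis and vertical above 0.52 rad).
It fails at once if the bottle or the cup is dropped into its bay (it moves there faster than 0.8 m/s) ((linear speed of bottle above 0.8 m/s and horizontal distance between bottle_center and back_bay below 0.045 m and z of bottle_center in the frame of back_bay below 0.078 m) or (linear speed of cup above 0.8 m/s and horizontal distance between cup_center and front_bay below 0.045 m and z of cup_center in the frame of front_bay below 0.051 m)).
It also fails if it takes over 54 s, if anything falls off the work surface, if the arm or the gripper's body presses on something with over 40 N, if the wrist force passes 120 N, or if a joint passes its speed limit or range.

### The arm

A 6-joint arm with a two-finger parallel gripper is mounted at the origin on a cart in front of the work surface, level with it; the furniture and walls round the work are solid. World frame = base frame: x ahead of the robot, y to its left, z up, the work surface at z = 0. Lengths are in m, angles in degrees, forces in N, time in s.
With the tool pointing down it reaches from about 0.325 to 0.775 m from the base axis. Payload 9.3 kg.
Tool frame: the origin (TCP) lies at the very end of the fingers, on their centre line; the grasp point (between the pads) lies 19 mm behind it; z points along the fingers, y is the line along which they close (so a half turn about z gives the same grasp; the last joint's range is limited). The gripper opens to 85 mm and grips with 20 to 120 N. Pads are 22 mm wide; open, the fingers measure 114 mm over their backs; the gripper's body (76 mm by 85 mm) begins 54 mm behind the grasp point. The pads swing forward as they close: fully open they stand 13 mm farther back than shut.
Start: joints at [-83.457, 14.817, 1.232, 76.415, 0, 81.257], TCP at [0.145, -0.531, 0.204] pointing down, gripper open.
Joint ranges: [-174.27, 174.27], [-52.1, 104.24], [-59.71, 78.15], [-110.17, 111.67], [-87.03, 83.33], [-180, 180]. Speed limits (degrees/s): [127.2, 127.2, 159.86, 180, 180, 180].

### API

Orientations are given as a 3x3 rotation matrix whose columns are the frame's x, y, z axes.
In Python, from workcell import arm gives the robot as it stands. The module is installed in compiled form; this text tells all that it offers.
- The arm moves only by the tool send_rows, never from a script. Its argument "moves" is a list of rows, each an object with "fingers": the finger opening in m, from 0 to 0.0854; "travel": the shift along the tool's x, y, z in m, a list of three; "twist": the turn about the tool's z in rad. In form: [{"fingers": fingers, "travel": [tx, ty, tz], "twist": twist}, ...]. A call has 1 to 20 rows; each row shifts and turns the commanded pose from where the row before left it, along the tool's axes as they then stand; what a row does not reach is not made up. A row lasts 1/8 s, in which the tool goes at most 62.5 mm and 10.7 degrees, less where a joint would pass 70% of its speed; a pose out of reach is approached as far as the arm can. A call with a gripper value outside its range is refused whole. The fingers move at their own pace and stop on an object; the grip force is fixed at half the most. Time passes only in rows, so rows that do not move let the fingers close. It gives the time, the measured TCP pose, the force, the opening and the grip force at its end, in the units of the state.
- arm.get_state(): the state, without advancing time (a new reading comes with each control period).
- arm.capture(name): name is "scene" or "top" or "wrist"; returns a dict with "image" (384x512x3 uint8, red, green, blue), "K" (3x3 intrinsics, pixels), "view" (4x4, takes a point from world to camera coordinates); the wrist camera has in their place "hand_eye" (4x4, takes a point from camera to tool coordinates, whose origin is the TCP and whose axes are the flange's). Camera axes: x right, y down, z forward; pixel columns grow to the right and rows downward; lengths in m; the calibration is good to about 2 mm. A picture is of the moment at which its call begins: read the wrist's pose just before it. There is no depth.
- arm.close_job(): hands the job in; it is judged then, once.
Trained networks look in a picture, given as the dict that the camera call returned (one of the last four; its "shot" number tells which), for a name from the list of things; names that differ only in an ending like _2 or _b are one class to them, and where a whole thing is asked for, a point or a joint stands for the part that bears it (a point fixed in the world has none). Each returns a list of dicts, best first, with "score" (0 to 1); they miss things now and then, are a little off and sometimes report something else, mostly with a low value. They report only what shows in the picture. A call takes as long as a camera call. They do not tell look-alikes from the thing itself.
- arm.look_for(picture, label): "location" ([x, y, z] in m, in the coordinates of the camera as it stood for that picture, good to about 4 mm: the middle of the surface that is visible of it).
- arm.tip_of(picture, label): "location" ([x, y, z] in m, in the coordinates of the camera as it stood for that picture, good to about 4 mm: a listed point, or the origin of a listed thing).
The state is a dict: "clock": time; "joint_positions": joint angles; "qd": joint speeds; "tau": joint torques, N m; "tool_pos": TCP position; "tcp_rot": TCP orientation; "force": force on the tool from outside, world axes, zero at the start; "torque": the same for the moment, N m; "opening": finger opening in m; "grip_force": force on a finger pad.
Only numpy, scipy, OpenCV 4.12 (cv2) and the standard library are available. Lean on these libraries where they do the work, as an engineer would, in place of code of your own. Each camera call takes 0.05 s, during which the arm holds its last target. There are 200 camera calls.

## Working session

There is one attempt and no reset: what is moved stays moved. The work goes in short steps, Python scripts to look and compute and a tool call to move; the robot and the scene stay as the last step left them, time stands still between calls to the robot, and variables do not carry over. Pictures are saved under pics/ and viewed, at most 10 in all, crops included, and the job is handed in when it is done.

Besides the shell and the picture viewer there is one more tool, called after ">>>" by a JSON object that holds its "name" and its "arguments". send_rows: Moves the arm, as the interface text tells. Its arguments: {"type":"object","properties":{"moves":{"type":"array","items":{"type":"object","properties":{"fingers":{"type":"number"},"travel":{"type":"array","items":{"type":"number"}},"twist":{"type":"number"}}}}},"required":["moves"]}

```bash
mkdir -p pics; cat > h.py <<'E'
import numpy as np, cv2
from workcell import arm
def shot(name,fn=None):
    s=arm.get_state(); p=arm.capture(name)
    if name=="wrist":
        T=np.eye(4);T[:3,:3]=np.array(s["tcp_rot"]);T[:3,3]=s["tool_pos"]
        C=T@np.array(p["hand_eye"])
    else: C=np.linalg.inv(np.array(p["view"]))
    if fn: cv2.imwrite("pics/"+fn,cv2.cvtColor(p["image"],cv2.COLOR_RGB2BGR))
    return p,C
def w(C,x): return C[:3,:3]@np.array(x)+C[:3,3]
def pix(p,x): q=np.array(p["K"])@np.array(x); return q[:2]/q[2]
def plane(p,C,uv,z):
    d=C[:3,:3]@np.linalg.inv(np.array(p["K"]))@np.array([uv[0],uv[1],1.]); return C[:3,3]+d*(z-C[2,3])/d[2]
E
python3 - <<'E'
from h import *
np.set_printoptions(precision=3,suppress=True)
s=arm.get_state();print(s["clock"],s["tool_pos"],np.array(s["tcp_rot"]).round(3).tolist(),s["opening"])
for n in("scene","top"):
    p,C=shot(n,n+"0.png");print(n,"cam",C[:3,3])
    for l in("bottle_center","cup_center","back_bay","front_bay"):
        for f in(arm.tip_of,arm.look_for):
            for d in f(p,l)[:3]: print(f.__name__,l,round(d["score"],2),w(C,d["location"]),pix(p,d["location"]).round())
E
cd pics; python3 -c "
import cv2,numpy as np
cv2.imwrite('both0.png',cv2.resize(np.hstack([cv2.imread('scene0.png'),cv2.imread('top0.png')]),(800,300),interpolation=cv2.INTER_AREA))"
```

```text
0.0 [ 0.145 -0.53   0.203] [[0.965, 0.264, -0.0], [0.264, -0.965, 0.001], [0.0, -0.001, -1.0]] 0.08564285776019355
scene cam [0.022 0.608 0.848]
call bottle_center 0.94 [0.44  0.311 0.047] [187. 303.]
call bottle_center 0.84 [0.52  0.261 0.047] [177. 265.]
call bottle_center 0.69 [0.43  0.319 0.062] [187. 304.]
call bottle_center 0.57 [0.507 0.268 0.064] [178. 265.]
call cup_center 0.54 [ 0.438 -0.198  0.02 ] [331. 172.]
call cup_center 0.51 [ 0.436 -0.193  0.031] [331. 170.]
call back_bay 0.57 [ 0.623 -0.014  0.003] [229. 185.]
call back_bay 0.73 [ 0.57  -0.004  0.005] [242. 196.]
call front_bay 0.82 [ 0.533 -0.003  0.003] [254. 203.]
call front_bay 0.32 [ 0.622 -0.014  0.005] [229. 184.]
call front_bay 0.57 [ 0.574 -0.008  0.006] [242. 194.]
top cam [0.331 0.011 1.2  ]
call bottle_center 0.69 [0.446 0.31  0.05 ] [150. 224.]
call bottle_center 0.82 [0.441 0.298 0.08 ] [152. 224.]
call bottle_center 0.59 [0.522 0.255 0.08 ] [167. 197.]
call cup_center 0.51 [ 0.437 -0.202  0.024] [319. 225.]
call cup_center 0.57 [ 0.437 -0.203  0.041] [321. 224.]
call back_bay 0.92 [ 0.577 -0.013  0.005] [257. 182.]
call front_bay 0.9 [0.534 0.    0.009] [253. 195.]
call front_bay 0.72 [ 0.569 -0.007  0.008] [255. 185.]
```

View pics/both0.png

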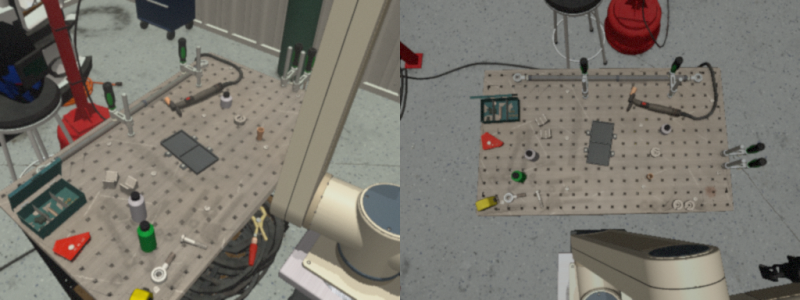

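The scene view shows a green bottle (187,303), a tall grey bottle with a black cap (177,265) and a shorter grey one (288,128). The cup is at (331,172) and the tray at about (242,195). I'll zoom in and measure next.

```bash
cd pics; python3 -c "
import cv2,numpy as np
a=cv2.imread('scene0.png');b=cv2.imread('top0.png')
f=lambda i,x,y,w,h:cv2.resize(i[y:y+h,x:x+w],(400,300),interpolation=cv2.INTER_CUBIC)
cv2.imwrite('c0.png',np.vstack([np.hstack([f(a,130,230,100,75),f(a,260,100,100,75)]),np.hstack([f(b,220,140,100,75),f(b,130,170,100,75)])]))"
```

```text
(no output)
```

View pics/c0.png

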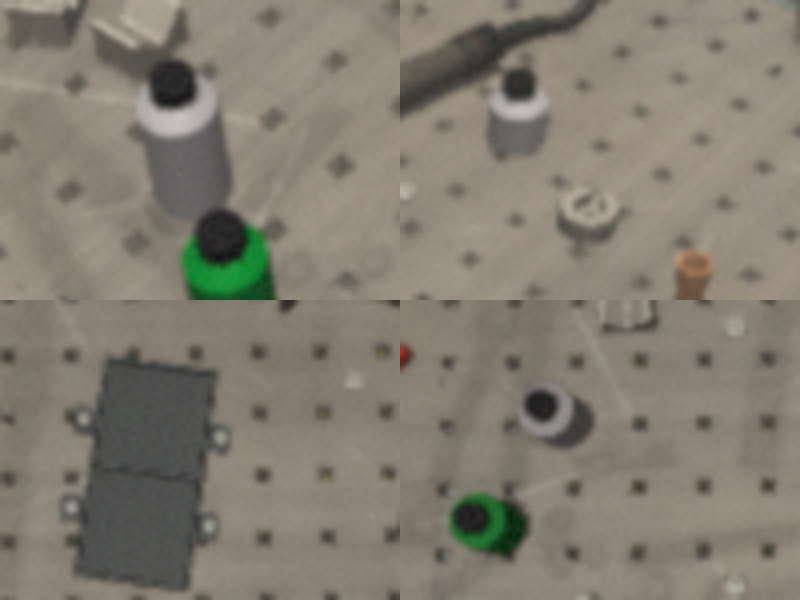

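```bash
python3 - <<'E'
from h import *
np.set_printoptions(precision=4,suppress=True)
p1,C1=shot("scene");p2,C2=shot("top")
def tri(u1,u2):
    M=lambda p,C:np.array(p["K"])@np.linalg.inv(C)[:3]
    X=cv2.triangulatePoints(M(p1,C1),M(p2,C2),np.array(u1,float),np.array(u2,float)).ravel();return X[:3]/X[3]
print("cap",tri((173.2,248),(165,196)))
print("squat cap",tri((289.5,120),(333,164)) )
f=lambda u,v:(u/4+220,(v-300)/4+140)
c=[plane(p2,C2,f(*q),.012)[:2] for q in((105,360),(217,372),(187,590),(75,575))]
c=np.array(c);print(c);ctr=c.mean(0);ax=(c[0]+c[1]-c[2]-c[3])/2;L=np.linalg.norm(ax);ax/=L
print(ctr,L,np.linalg.norm(c[0]-c[1]),np.degrees(np.arctan2(ax[1],ax[0])),"back",ctr+.044*ax,"front",ctr-.044*ax)
E
```

```text
cap [0.523  0.2584 0.0966]
squat cap [ 0.6111 -0.246   0.0757]
[[ 0.6657  0.0196]
 [ 0.6545 -0.07  ]
 [ 0.479  -0.0419]
 [ 0.4922  0.0454]]
[ 0.5728 -0.0117] 0.17656186617325553 0.09036558627389432 -8.783200041507332 back [ 0.6163 -0.0184] front [ 0.5294 -0.005 ]
```

>>> {"name": "send_rows", "arguments": {"moves": [{"fingers":0.085,"travel":[0.037,-0.037,0],"twist":0},{"fingers":0.085,"travel":[0.037,-0.037,0],"twist":0},{"fingers":0.085,"travel":[0.037,-0.037,0],"twist":0},{"fingers":0.085,"travel":[0.037,-0.037,0],"twist":0},{"fingers":0.085,"travel":[0.037,-0.037,0],"twist":0},{"fingers":0.085,"travel":[0.037,-0.037,0],"twist":0},{"fingers":0.085,"travel":[0.037,-0.037,0],"twist":0},{"fingers":0.085,"travel":[0.037,-0.037,0],"twist":0},{"fingers":0.085,"travel":[0.037,-0.037,0],"twist":0},{"fingers":0.085,"travel":[0.037,-0.037,0],"twist":0},{"fingers":0.085,"travel":[0,0,0],"twist":0},{"fingers":0.085,"travel":[0,0,0],"twist":0}]}}

```text
clock: 2.5
tool_pos: [0.4043, -0.076, 0.2038]
tcp_rot: [[0.964, 0.265, -0.0], [0.265, -0.964, -0.0], [-0.0, 0.0, -1.0]]
force: [-0.8, -0.7, 0.5]
opening: 0.0852
grip_force: 0.0
```

```bash
python3 - <<'E'
from h import *
np.set_printoptions(precision=4,suppress=True)
p,C=shot("wrist","w1.png");print(C[:3,3],np.array(p["hand_eye"]))
for l in("bottle_center","cup_center","back_bay","front_bay"):
    for d in arm.tip_of(p,l)[:3]: print(l,round(d["score"],2),w(C,d["location"]),pix(p,d["location"]).round())
E
```

```text
[ 0.4779 -0.0569  0.3726] [[-0.0003 -0.9537 -0.3007  0.076 ]
 [ 1.     -0.0002 -0.0001  0.0011]
 [ 0.     -0.3007  0.9537 -0.1689]
 [ 0.      0.      0.      1.    ]]
front_bay 0.85 [ 0.5304 -0.0092  0.0042] [221.  40.]
```

>>> {"name": "send_rows", "arguments": {"moves": [{"fingers":0.085,"travel":[0.022,-0.037,0],"twist":0},{"fingers":0.085,"travel":[0.022,-0.037,0],"twist":0},{"fingers":0.085,"travel":[0.022,-0.037,0],"twist":0},{"fingers":0.085,"travel":[0.022,-0.037,0],"twist":0},{"fingers":0.085,"travel":[0.022,-0.037,0],"twist":0},{"fingers":0.085,"travel":[0.022,-0.037,0],"twist":0},{"fingers":0.085,"travel":[0,0,0],"twist":0},{"fingers":0.085,"travel":[0,0,0],"twist":0}]}}

```text
clock: 3.75
tool_pos: [0.4731, 0.1721, 0.2036]
tcp_rot: [[0.965, 0.263, -0.001], [0.263, -0.965, -0.0], [-0.001, 0.0, -1.0]]
force: [0.3, -0.1, -0.2]
opening: 0.0847
grip_force: 0.0
```

```bash
python3 - <<'E'
from h import *
np.set_printoptions(precision=4,suppress=True)
p,C=shot("wrist","w2.png");print(C[:3,3])
for l in("bottle_center","back_bay","front_bay"):
    for f in(arm.tip_of,arm.look_for):
        for d in f(p,l)[:3]: print(l,round(d["score"],2),w(C,d["location"]),pix(p,d["location"]).round())
a=cv2.imread("pics/w1.png");b=cv2.imread("pics/w2.png")
cv2.imwrite("pics/w12.png",cv2.resize(np.hstack([a,b]),(800,300),interpolation=cv2.INTER_AREA))
E
```

```text
[0.5468 0.1911 0.3724]
bottle_center 0.85 [0.442  0.3053 0.0473] [125. 168.]
bottle_center 0.55 [0.5219 0.2597 0.0477] [180. 106.]
bottle_center 0.81 [0.4484 0.2975 0.0749] [123. 170.]
bottle_center 0.71 [0.5263 0.2527 0.0782] [181. 104.]
back_bay 0.59 [ 0.6162 -0.0215  0.0022] [443.  90.]
back_bay 0.93 [ 0.5843 -0.0135  0.0036] [426. 115.]
front_bay 0.59 [ 0.5299 -0.0067  0.0018] [401. 158.]
front_bay 0.59 [0.5227 0.2589 0.0472] [181. 105.]
front_bay 0.83 [ 0.5855 -0.017   0.0034] [429. 115.]
```

View pics/w12.png

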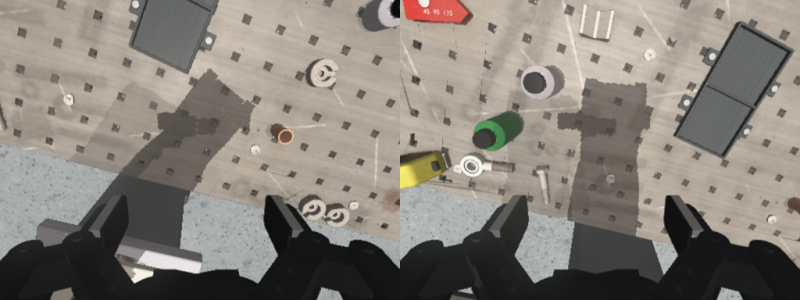

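The wrist views agree with the overview. The left one shows the tray and the cup (285,135); the right one shows the grey bottle (539,80), the green bottle (490,137) and the tray (735,90). I'll go for the grasp.

>>> {"name": "send_rows", "arguments": {"moves": [{"fingers":0.085,"travel":[0.0175,-0.0178,0],"twist":0},{"fingers":0.085,"travel":[0.0175,-0.0178,0],"twist":0},{"fingers":0.085,"travel":[0.0175,-0.0178,0],"twist":0},{"fingers":0.085,"travel":[0.0175,-0.0177,0],"twist":0},{"fingers":0.085,"travel":[0,0,0.025],"twist":0},{"fingers":0.085,"travel":[0,0,0.025],"twist":0},{"fingers":0.085,"travel":[0,0,0.025],"twist":0},{"fingers":0.085,"travel":[0,0,0.02],"twist":0},{"fingers":0.085,"travel":[0,0,0],"twist":0},{"fingers":0.085,"travel":[0,0,0],"twist":0}]}}

```text
clock: 5.35
tool_pos: [0.5258, 0.2475, 0.1097]
tcp_rot: [[0.958, 0.285, -0.002], [0.285, -0.958, 0.011], [0.001, -0.011, -1.0]]
force: [-0.3, -0.5, 0.3]
opening: 0.0848
grip_force: 0.0
```

```bash
python3 - <<'E'
from h import *
p,C=shot("wrist","w3.png");print(C[:3,3])
for d in arm.tip_of(p,"bottle_center")[:3]: print(round(d["score"],2),w(C,d["location"]),pix(p,d["location"]).round())
# predicted pixel of cap top
R=np.linalg.inv(C);X=R[:3,:3]@np.array([.5225,.2585,.096])+R[:3,3];print(pix(p,X))
E
```

```text
[0.59933144 0.26626002 0.27865542]
0.83 [0.52336314 0.25856423 0.04681728] [236. 198.]
0.57 [0.44063764 0.30421955 0.04282066] [162. 267.]
[231.57918193 222.06905105]
```

View pics/w3.png

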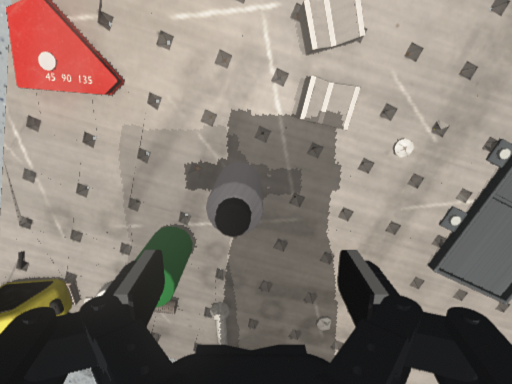

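```bash
python3 - <<'E'
from h import *
s=arm.get_state();print(s["clock"],s["tool_pos"],np.array(s["tcp_rot"]).round(4).tolist(),s["joint_positions"],s["qd"],s["force"],s["torque"])
E
```

```text
5.45 [0.52593186 0.2476468  0.10996682] [[0.9584, 0.2855, -0.0016], [0.2855, -0.9583, 0.0112], [0.0016, -0.0112, -0.9999]] [ 16.58747961  20.10085047  -5.04391559  64.76105862   0.63992298
 179.99577075] [-0.02849818 -0.0728662  -0.27098063 -0.21772694 -0.03675191 -0.01713689] [ 0.3582892  -0.81173644 -0.41956656] [0.01493134 0.00331256 0.03296234]
```

Joint 6 ran onto its 180° limit. I'll twist the tool back by about 90°, which also takes the fingers clear of the green bottle.

>>> {"name": "send_rows", "arguments": {"moves": [{"fingers":0.085,"travel":[0,0,-0.03],"twist":0},{"fingers":0.085,"travel":[0,0,0],"twist":-0.18},{"fingers":0.085,"travel":[0,0,0],"twist":-0.18},{"fingers":0.085,"travel":[0,0,0],"twist":-0.18},{"fingers":0.085,"travel":[0,0,0],"twist":-0.18},{"fingers":0.085,"travel":[0,0,0],"twist":-0.18},{"fingers":0.085,"travel":[0,0,0],"twist":-0.18},{"fingers":0.085,"travel":[0,0,0],"twist":-0.18},{"fingers":0.085,"travel":[0,0,0],"twist":-0.18},{"fingers":0.085,"travel":[0,0,0],"twist":-0.18},{"fingers":0.085,"travel":[0,0,0],"twist":0},{"fingers":0.085,"travel":[0,0,0],"twist":0}]}}

```text
clock: 6.95
tool_pos: [0.5256, 0.2473, 0.1393]
tcp_rot: [[-0.329, 0.944, -0.003], [0.944, 0.329, 0.011], [0.011, 0.001, -1.0]]
force: [-0.4, -0.3, -0.1]
opening: 0.085
grip_force: 0.0
```

```bash
python3 - <<'E'
from h import *
np.set_printoptions(precision=4,suppress=True)
s=arm.get_state();R=np.array(s["tcp_rot"]);print(s["tool_pos"],R,s["joint_positions"])
p,C=shot("wrist","w4.png")
for d in arm.tip_of(p,"bottle_center")[:3]: print(round(d["score"],2),w(C,d["location"]),pix(p,d["location"]).round())
print("to bottle",R.T@(np.array([.5225,.2587,.038])-s["tool_pos"]))
E
```

```text
[0.5256 0.2473 0.1393] [[-0.3287  0.9444 -0.0026]
 [ 0.9444  0.3287  0.0109]
 [ 0.0111  0.0012 -0.9999]] [16.5619 19.1662 -2.0155 68.781   0.6405 87.3724]
0.8 [0.5214 0.2604 0.0456] [252. 174.]
0.63 [0.4394 0.3078 0.0457] [177.  89.]
to bottle [0.0107 0.0007 0.1014]
```

>>> {"name": "send_rows", "arguments": {"moves": [{"fingers":0.085,"travel":[0.011,0.001,0],"twist":0},{"fingers":0.085,"travel":[0,0,0.02],"twist":0},{"fingers":0.085,"travel":[0,0,0.02],"twist":0},{"fingers":0.085,"travel":[0,0,0.02],"twist":0},{"fingers":0.085,"travel":[0,0,0.02],"twist":0},{"fingers":0.085,"travel":[0,0,0.02],"twist":0},{"fingers":0.085,"travel":[0,0,0],"twist":0},{"fingers":0.03,"travel":[0,0,0],"twist":0},{"fingers":0.03,"travel":[0,0,0],"twist":0},{"fingers":0.03,"travel":[0,0,0],"twist":0},{"fingers":0.03,"travel":[0,0,0],"twist":0},{"fingers":0.03,"travel":[0,0,0],"twist":0},{"fingers":0.03,"travel":[0,0,0],"twist":0}]}}

```text
clock: 8.68
tool_pos: [0.5231, 0.2593, 0.0403]
tcp_rot: [[-0.332, 0.943, -0.001], [0.943, 0.332, 0.011], [0.011, 0.003, -1.0]]
force: [-0.7, -0.3, 6.5]
opening: 0.0379
grip_force: 59.4
```

>>> {"name": "send_rows", "arguments": {"moves": [{"fingers":0.03,"travel":[0,0,-0.01],"twist":0},{"fingers":0.03,"travel":[0,0,-0.015],"twist":0},{"fingers":0.03,"travel":[0,0,-0.015],"twist":0},{"fingers":0.03,"travel":[0,0,0],"twist":0},{"fingers":0.03,"travel":[0,0,0],"twist":0}]}}

```text
clock: 9.3
tool_pos: [0.5224, 0.2585, 0.0789]
tcp_rot: [[-0.332, 0.943, -0.003], [0.943, 0.332, 0.011], [0.011, 0.0, -1.0]]
force: [-0.4, 0.0, -1.8]
opening: 0.0381
grip_force: 60.5
```

```bash
python3 - <<'E'
from h import *
np.set_printoptions(precision=4,suppress=True)
s=arm.get_state();print(s["tool_pos"],s["force"],s["opening"])
p,C=shot("wrist","w5.png"); q,D=shot("scene","s5.png")
for n,P,CC in(("w",p,C),("s",q,D)):
    for d in arm.tip_of(P,"bottle_center")[:3]: print(n,round(d["score"],2),w(CC,d["location"]),pix(P,d["location"]).round())
a=cv2.imread("pics/w5.png")[92:392];b=cv2.resize(cv2.imread("pics/s5.png")[200:320,110:260],(500,400))
cv2.imwrite("pics/v5.png",np.hstack([cv2.resize(a,(450,int(450*a.shape[0]/512)))[:256],cv2.resize(b,(320,256))]))
E
```

```text
[0.5224 0.2585 0.0789] [-0.4374  0.033  -1.8472] 0.03807018180610659
w 0.81 [0.5226 0.2584 0.0839] [252. 234.]
w 0.8 [0.4417 0.3083 0.0445] [160. 104.]
s 0.89 [0.4384 0.3076 0.0445] [189. 303.]
s 0.73 [0.5206 0.2595 0.0898] [175. 251.]
```

View pics/v5.png

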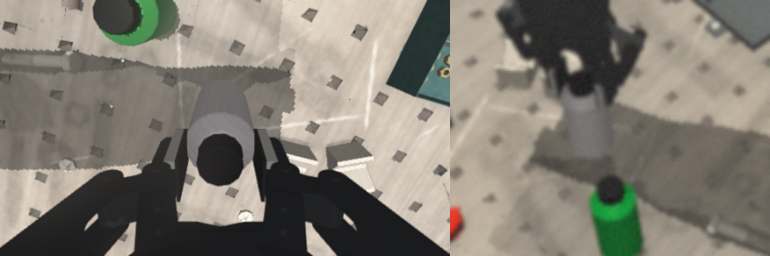

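The bottle is held upright: in the left half it sits between the pads at (218,150), and in the right half it is lifted beside the green one. I'll carry it to the back bay.

>>> {"name": "send_rows", "arguments": {"moves": [{"fingers":0.03,"travel":[0,0,-0.02],"twist":0},{"fingers":0.03,"travel":[-0.018,0,-0.015],"twist":0},{"fingers":0.03,"travel":[-0.036,-0.0005,0],"twist":0},{"fingers":0.03,"travel":[-0.037,-0.0005,0],"twist":0},{"fingers":0.03,"travel":[-0.037,-0.0005,0],"twist":0},{"fingers":0.03,"travel":[-0.037,-0.0005,0],"twist":0},{"fingers":0.03,"travel":[-0.037,-0.0005,0],"twist":0},{"fingers":0.03,"travel":[-0.037,-0.0005,0],"twist":0},{"fingers":0.03,"travel":[-0.036,-0.001,0],"twist":0},{"fingers":0.03,"travel":[-0.018,0,0],"twist":0},{"fingers":0.03,"travel":[0,0,0],"twist":0},{"fingers":0.03,"travel":[0,0,0],"twist":0}]}}

```text
clock: 11.0
tool_pos: [0.6159, -0.0188, 0.1107]
tcp_rot: [[-0.333, 0.943, -0.004], [0.943, 0.333, 0.011], [0.012, 0.0, -1.0]]
force: [0.5, 1.2, -2.2]
opening: 0.0383
grip_force: 60.7
```

```bash
python3 - <<'E'
from h import *
np.set_printoptions(precision=4,suppress=True)
s=arm.get_state();R=np.array(s["tcp_rot"]);print(s["tool_pos"],s["joint_positions"],s["opening"])
p,C=shot("wrist","w6.png"); q,D=shot("scene","s6.png");t,E=shot("top")
for n,P,CC in(("w",p,C),("s",q,D),("t",t,E)):
  for l in("bottle_center","back_bay","front_bay"):
    for d in arm.tip_of(P,l)[:2]: print(n,l,round(d["score"],2),w(CC,d["location"]),pix(P,d["location"]).round())
print("go",R.T@(np.array([.6165,-.0195,.0445])-s["tool_pos"]))
a=cv2.resize(cv2.imread("pics/w6.png"),(400,300));b=cv2.resize(cv2.imread("pics/s6.png")[110:260,150:350],(400,300))
cv2.imwrite("pics/v6.png",np.hstack([a,b]))
E
```

```text
[ 0.6159 -0.0188  0.1107] [-9.8599 23.6137  0.6138 67.3178  0.5878 60.7036] 0.03829216952311903
w bottle_center 0.93 [ 0.6169 -0.0176  0.1166] [255. 233.]
w back_bay 0.78 [ 0.6177 -0.0187  0.0015] [253. 185.]
w front_bay 0.59 [ 0.5281 -0.0069  0.0033] [165. 142.]
s bottle_center 0.93 [0.4388 0.3087 0.0472] [189. 302.]
s bottle_center 0.58 [ 0.6136 -0.0194  0.1206] [231. 149.]
s back_bay 0.77 [ 0.6225 -0.0141  0.002 ] [229. 185.]
s front_bay 0.85 [ 0.5356 -0.0051  0.0055] [253. 202.]
s front_bay 0.3 [ 0.6196 -0.0134  0.002 ] [230. 186.]
t bottle_center 0.71 [0.4408 0.3081 0.0482] [151. 226.]
go [-0.0016  0.0003  0.0662]
```

View pics/v6.png

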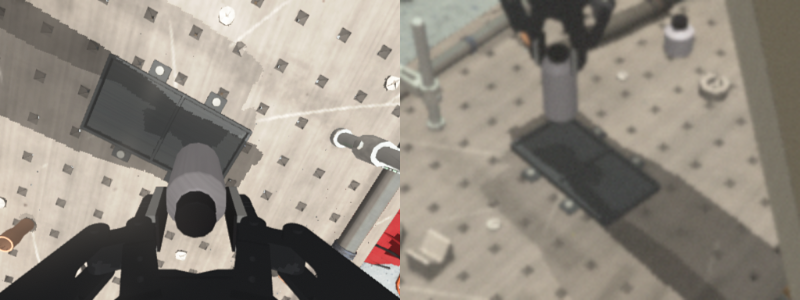

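The bottle (195,200 left, 560,85 right) hangs above the back bay. I'll lower it and watch the force.

>>> {"name": "send_rows", "arguments": {"moves": [{"fingers":0.03,"travel":[-0.001,0,0.02],"twist":0},{"fingers":0.03,"travel":[0,0,0.02],"twist":0},{"fingers":0.03,"travel":[0,0,0.014],"twist":0},{"fingers":0.03,"travel":[0,0,0.006],"twist":0},{"fingers":0.03,"travel":[0,0,0.003],"twist":0},{"fingers":0.03,"travel":[0,0,0.001],"twist":0},{"fingers":0.03,"travel":[0,0,0],"twist":0},{"fingers":0.03,"travel":[0,0,0],"twist":0}]}}

```text
clock: 12.6
tool_pos: [0.6166, -0.0197, 0.0471]
tcp_rot: [[-0.332, 0.943, -0.003], [0.943, 0.332, 0.011], [0.011, 0.001, -1.0]]
force: [0.2, 0.1, -2.2]
opening: 0.0382
grip_force: 60.7
```

>>> {"name": "send_rows", "arguments": {"moves": [{"fingers":0.03,"travel":[0,0,0.001],"twist":0},{"fingers":0.03,"travel":[0,0,0.001],"twist":0},{"fingers":0.03,"travel":[0,0,0.0005],"twist":0},{"fingers":0.03,"travel":[0,0,0],"twist":0}]}}

```text
clock: 13.1
tool_pos: [0.6165, -0.0197, 0.0445]
tcp_rot: [[-0.332, 0.943, -0.003], [0.943, 0.332, 0.011], [0.011, 0.001, -1.0]]
force: [-1.0, -0.3, 1.5]
opening: 0.0382
grip_force: 61.0
```

The force change shows the bottle has touched the floor. I'll release it and rise.

>>> {"name": "send_rows", "arguments": {"moves": [{"fingers":0.05,"travel":[0,0,0],"twist":0},{"fingers":0.085,"travel":[0,0,0],"twist":0},{"fingers":0.085,"travel":[0,0,0],"twist":0},{"fingers":0.085,"travel":[0,0,0],"twist":0},{"fingers":0.085,"travel":[0,0,0],"twist":0},{"fingers":0.085,"travel":[0,0,-0.015],"twist":0},{"fingers":0.085,"travel":[0,0,-0.03],"twist":0},{"fingers":0.085,"travel":[0,0,-0.03],"twist":0},{"fingers":0.085,"travel":[0,0,-0.04],"twist":0},{"fingers":0.085,"travel":[0,0,-0.03],"twist":0},{"fingers":0.085,"travel":[0,0,0],"twist":0},{"fingers":0.085,"travel":[0,0,0],"twist":0}]}}

```text
clock: 14.6
tool_pos: [0.6166, -0.0212, 0.1891]
tcp_rot: [[-0.332, 0.943, -0.003], [0.943, 0.332, 0.011], [0.011, 0.0, -1.0]]
force: [0.1, 0.1, -0.2]
opening: 0.0852
grip_force: 0.0
```

```bash
python3 - <<'E'
from h import *
np.set_printoptions(precision=4,suppress=True)
s=arm.get_state();R=np.array(s["tcp_rot"]);print(s["tool_pos"],R,s["joint_positions"],s["opening"])
p,C=shot("wrist","w7.png"); q,D=shot("scene","s7.png");t,E=shot("top","t7.png")
for n,P,CC in(("w",p,C),("s",q,D),("t",t,E)):
  for l in("bottle_center","back_bay","front_bay","cup_center"):
    for d in arm.tip_of(P,l)[:3]: print(n,l,round(d["score"],2),w(CC,d["location"]),pix(P,d["location"]).round())
print("cup",R.T@(np.array([.437,-.2,s["tool_pos"][2]])-s["tool_pos"]))
E
```

```text
[ 0.6166 -0.0212  0.1891] [[-0.3324  0.9431 -0.0034]
 [ 0.9431  0.3324  0.0107]
 [ 0.0112  0.0004 -0.9999]] [-10.0557  21.8647   9.4356  77.8676   0.5713  60.5264] 0.08517808333918198
w bottle_center 0.61 [ 0.6179 -0.0187  0.0482] [253. 175.]
w back_bay 0.74 [ 0.6195 -0.0212  0.0017] [254. 169.]
w front_bay 0.74 [ 0.5292 -0.0101  0.0028] [184. 135.]
w cup_center 0.75 [ 0.4317 -0.2043  0.0182] [ 64. 258.]
s bottle_center 0.8 [0.4411 0.3079 0.0474] [188. 301.]
s bottle_center 0.59 [ 0.6151 -0.0158  0.0553] [231. 170.]
s back_bay 0.85 [ 0.6228 -0.0135  0.0038] [229. 185.]
s front_bay 0.75 [ 0.5343 -0.0041  0.0082] [254. 201.]
s cup_center 0.57 [ 0.4357 -0.1997  0.0221] [332. 171.]
t bottle_center 0.57 [0.4399 0.3101 0.0532] [150. 226.]
t cup_center 0.42 [ 0.4362 -0.1993  0.024 ] [318. 225.]
cup [-0.1089 -0.2289 -0.0013]
```

Step 1 is done: the bottle measures 0.617, -0.019, standing in the back bay. Next is the cup.

>>> {"name": "send_rows", "arguments": {"moves": [{"fingers":0.085,"travel":[-0.009,-0.019,0],"twist":0},{"fingers":0.05,"travel":[-0.02,-0.042,0],"twist":0},{"fingers":0.05,"travel":[-0.02,-0.042,0],"twist":0},{"fingers":0.05,"travel":[-0.02,-0.042,0],"twist":0},{"fingers":0.05,"travel":[-0.02,-0.042,0.02],"twist":0},{"fingers":0.05,"travel":[-0.019,-0.042,0.03],"twist":0},{"fingers":0.05,"travel":[0,0,0.03],"twist":0},{"fingers":0.05,"travel":[0,0,0],"twist":0},{"fingers":0.05,"travel":[0,0,0],"twist":0}]}}

```text
clock: 16.48
tool_pos: [0.4373, -0.1985, 0.109]
tcp_rot: [[-0.333, 0.943, -0.002], [0.943, 0.333, 0.01], [0.01, 0.001, -1.0]]
force: [1.2, -0.1, 0.7]
opening: 0.05
grip_force: 0.0
```

```bash
python3 - <<'E'
from h import *
np.set_printoptions(precision=4,suppress=True)
s=arm.get_state();R=np.array(s["tcp_rot"]);print(s["tool_pos"],s["joint_positions"],s["opening"])
p,C=shot("wrist","w8.png")
for f in(arm.tip_of,arm.look_for):
    for d in f(p,"cup_center")[:3]: print(round(d["score"],2),w(C,d["location"]),pix(p,d["location"]).round())
# terracotta blob
h=cv2.cvtColor(p["image"],cv2.COLOR_RGB2HSV);m=cv2.inRange(h,(3,90,60),(18,255,255))
n,_,st,ce=cv2.connectedComponentsWithStats(m)
for i in range(1,n):
    if st[i,4]>80: print(st[i],ce[i])
I=np.linalg.inv(C)
for z in(.042,0): print("pred",z,pix(p,I[:3,:3]@np.array([.4365,-.2005,z])+I[:3,3]))
E
```

```text
[ 0.4373 -0.1985  0.109 ] [-34.7121  11.1745 -17.9427  61.314    0.3994  35.8409] 0.05002270295582488
0.89 [ 0.4337 -0.2035  0.0206] [246. 194.]
0.72 [ 0.4337 -0.2085  0.0316] [244. 203.]
[234 180  26  34 472] [247.6568 198.3347]
pred 0.042 [250.0267 199.5897]
pred 0 [250.045  186.1817]
```

View pics/w8.png

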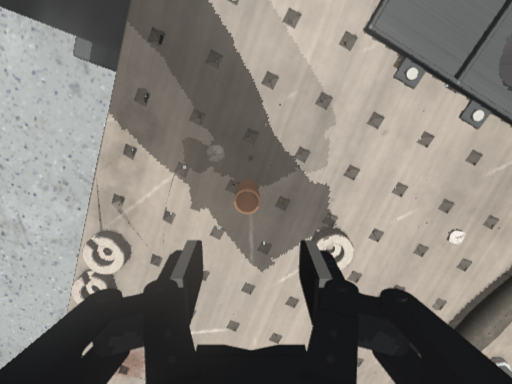

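The cup's rim shows at (247,202), with its nearest ring neighbour at (335,250), off to the side. I'll turn the rim pixel into a position.

```bash
python3 - <<'E'
from h import *
np.set_printoptions(precision=4,suppress=True)
s=arm.get_state();R=np.array(s["tcp_rot"])
p,C=shot("wrist")
for uv,z in(((247.3,202),.042),((247.3,197.5),.021),((335,252),.01)): print(plane(p,C,uv,z))
print("go",R.T@(np.array([.4345,-.2025,.010])-s["tool_pos"]))
E
```

```text
[ 0.4352 -0.2031  0.042 ]
[ 0.436  -0.2057  0.021 ]
[ 0.5372 -0.2334  0.01  ]
go [-0.0039 -0.0043  0.0989]
```

>>> {"name": "send_rows", "arguments": {"moves": [{"fingers":0.05,"travel":[-0.004,-0.004,0],"twist":0},{"fingers":0.05,"travel":[0,0,0.025],"twist":0},{"fingers":0.05,"travel":[0,0,0.025],"twist":0},{"fingers":0.05,"travel":[0,0,0.025],"twist":0},{"fingers":0.05,"travel":[0,0,0.015],"twist":0},{"fingers":0.05,"travel":[0,0,0.009],"twist":0},{"fingers":0.05,"travel":[0,0,0],"twist":0},{"fingers":0.05,"travel":[0,0,0],"twist":0},{"fingers":0.012,"travel":[0,0,0],"twist":0},{"fingers":0.012,"travel":[0,0,0],"twist":0},{"fingers":0.012,"travel":[0,0,0],"twist":0},{"fingers":0.012,"travel":[0,0,0],"twist":0},{"fingers":0.012,"travel":[0,0,0],"twist":0}]}}

```text
clock: 18.3
tool_pos: [0.4341, -0.2027, 0.0094]
tcp_rot: [[-0.332, 0.943, -0.002], [0.943, 0.332, 0.01], [0.01, 0.001, -1.0]]
force: [-1.2, -0.8, 6.8]
opening: 0.018
grip_force: 58.5
```

>>> {"name": "send_rows", "arguments": {"moves": [{"fingers":0.012,"travel":[0,0,-0.01],"twist":0},{"fingers":0.012,"travel":[0,0,-0.025],"twist":0},{"fingers":0.012,"travel":[0,0,-0.025],"twist":0},{"fingers":0.012,"travel":[0.013,0.012,-0.01],"twist":0},{"fingers":0.012,"travel":[0.0265,0.0245,0],"twist":0},{"fingers":0.012,"travel":[0.0265,0.0245,0],"twist":0},{"fingers":0.012,"travel":[0.0265,0.0245,0],"twist":0},{"fingers":0.012,"travel":[0.0265,0.0245,0],"twist":0},{"fingers":0.012,"travel":[0.0265,0.0245,0],"twist":0},{"fingers":0.012,"travel":[0.0125,0.0125,0],"twist":0},{"fingers":0.012,"travel":[0,0,0],"twist":0},{"fingers":0.012,"travel":[0,0,0],"twist":0}]}}

```text
clock: 19.8
tool_pos: [0.5197, -0.0056, 0.0805]
tcp_rot: [[-0.332, 0.943, -0.004], [0.943, 0.332, 0.011], [0.011, -0.0, -1.0]]
force: [0.8, -0.6, -0.2]
opening: 0.0176
grip_force: 58.7
```

```bash
python3 - <<'E'
from h import *
np.set_printoptions(precision=4,suppress=True)
s=arm.get_state();R=np.array(s["tcp_rot"]);print(s["tool_pos"],s["opening"],s["grip_force"],s["force"])
p,C=shot("wrist","w9.png"); q,D=shot("scene","s9.png")
for n,P,CC in(("w",p,C),("s",q,D)):
  for l in("bottle_center","back_bay","front_bay","cup_center"):
    for d in arm.tip_of(P,l)[:2]: print(n,l,round(d["score"],2),w(CC,d["location"]),pix(P,d["location"]).round())
print("go",R.T@(np.array([.520,-.005,.014])-s["tool_pos"]))
a=cv2.resize(cv2.imread("pics/w9.png"),(400,300));b=cv2.resize(cv2.imread("pics/s9.png")[110:260,150:350],(400,300))
cv2.imwrite("pics/v9.png",np.hstack([a,b]))
E
```

```text
[ 0.5197 -0.0056  0.0805] 0.017569203388684576 58.697389494627714 [ 0.803  -0.6032 -0.2071]
w bottle_center 0.6 [ 0.6138 -0.0192  0.0532] [366. 271.]
w front_bay 0.8 [ 0.5312 -0.0091  0.0035] [263. 202.]
w cup_center 0.58 [ 0.5174 -0.0064  0.0894] [248. 237.]
s bottle_center 0.9 [0.438  0.3096 0.0436] [189. 304.]
s bottle_center 0.76 [ 0.6128 -0.0171  0.0551] [232. 170.]
s back_bay 0.76 [ 0.6185 -0.013   0.0004] [230. 186.]
s front_bay 0.82 [ 0.5324 -0.0062  0.0058] [255. 202.]
s cup_center 0.45 [ 0.523  -0.0013  0.0908] [256. 179.]
go [-0.0003  0.0005  0.0665]
```

View pics/v9.png

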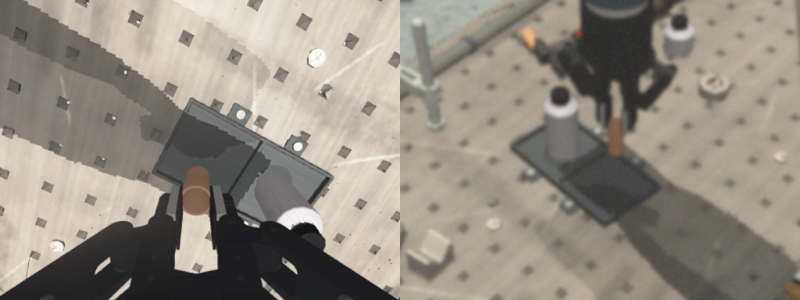

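The cup hangs over the front bay (195,190 left, 615,135 right) and the bottle stands clear behind it. I'll lower the cup.

>>> {"name": "send_rows", "arguments": {"moves": [{"fingers":0.012,"travel":[0,0,0.02],"twist":0},{"fingers":0.012,"travel":[0,0,0.02],"twist":0},{"fingers":0.012,"travel":[0,0,0.014],"twist":0},{"fingers":0.012,"travel":[0,0,0.006],"twist":0},{"fingers":0.012,"travel":[0,0,0.003],"twist":0},{"fingers":0.012,"travel":[0,0,0.0015],"twist":0},{"fingers":0.012,"travel":[0,0,0],"twist":0},{"fingers":0.012,"travel":[0,0,0],"twist":0}]}}

```text
clock: 21.3
tool_pos: [0.5201, -0.0046, 0.0165]
tcp_rot: [[-0.332, 0.943, -0.003], [0.943, 0.333, 0.011], [0.011, 0.001, -1.0]]
force: [-0.3, -0.4, 0.0]
opening: 0.0179
grip_force: 58.7
```

>>> {"name": "send_rows", "arguments": {"moves": [{"fingers":0.012,"travel":[0,0,0.001],"twist":0},{"fingers":0.012,"travel":[0,0,0.001],"twist":0},{"fingers":0.012,"travel":[0,0,0.0005],"twist":0},{"fingers":0.012,"travel":[0,0,0],"twist":0}]}}

```text
clock: 21.8
tool_pos: [0.5199, -0.0046, 0.0137]
tcp_rot: [[-0.332, 0.943, -0.003], [0.943, 0.332, 0.011], [0.011, 0.0, -1.0]]
force: [-0.1, -0.2, -0.3]
opening: 0.0175
grip_force: 58.7
```

>>> {"name": "send_rows", "arguments": {"moves": [{"fingers":0.012,"travel":[0,0,0.0005],"twist":0},{"fingers":0.012,"travel":[0,0,0.0003],"twist":0},{"fingers":0.012,"travel":[0,0,0],"twist":0}]}}

```text
clock: 22.18
tool_pos: [0.5202, -0.0046, 0.0135]
tcp_rot: [[-0.332, 0.943, -0.002], [0.943, 0.332, 0.01], [0.011, 0.001, -1.0]]
force: [-1.1, -0.2, 6.2]
opening: 0.0177
grip_force: 59.5
```

The cup has touched the floor. I'll release it gently and rise.

>>> {"name": "send_rows", "arguments": {"moves": [{"fingers":0.025,"travel":[0,0,0],"twist":0},{"fingers":0.04,"travel":[0,0,0],"twist":0},{"fingers":0.045,"travel":[0,0,0],"twist":0},{"fingers":0.045,"travel":[0,0,0],"twist":0},{"fingers":0.045,"travel":[0,0,-0.01],"twist":0},{"fingers":0.045,"travel":[0,0,-0.02],"twist":0},{"fingers":0.045,"travel":[0,0,-0.03],"twist":0},{"fingers":0.045,"travel":[0,0,-0.04],"twist":0},{"fingers":0.045,"travel":[0,0,-0.04],"twist":0},{"fingers":0.045,"travel":[0,0,-0.03],"twist":0},{"fingers":0.045,"travel":[0,0,0],"twist":0},{"fingers":0.045,"travel":[0,0,0],"twist":0}]}}

```text
clock: 23.68
tool_pos: [0.5201, -0.0063, 0.1827]
tcp_rot: [[-0.332, 0.943, -0.004], [0.943, 0.332, 0.011], [0.011, 0.0, -1.0]]
force: [0.2, 0.8, -0.3]
opening: 0.045
grip_force: 0.0
```

```bash
python3 - <<'E'
from h import *
np.set_printoptions(precision=4,suppress=True)
s=arm.get_state();print(s["clock"],s["tool_pos"])
p,C=shot("wrist","w10.png"); q,D=shot("scene","s10.png")
for n,P,CC in(("w",p,C),("s",q,D)):
  for l in("bottle_center","front_bay","cup_center"):
    for d in arm.tip_of(P,l)[:2]: print(n,l,round(d["score"],2),w(CC,d["location"]))
a=cv2.resize(cv2.imread("pics/w10.png"),(400,300));b=cv2.resize(cv2.imread("pics/s10.png")[110:260,150:350],(400,300))
cv2.imwrite("pics/v10.png",np.hstack([a,b]))
E
```

```text
23.675 [ 0.5201 -0.0063  0.1827]
w bottle_center 0.58 [ 0.621  -0.02    0.0484]
w front_bay 0.87 [ 0.5299 -0.0094  0.004 ]
w cup_center 0.66 [ 0.5204 -0.0076  0.0272]
s bottle_center 0.93 [0.4383 0.3083 0.0494]
s bottle_center 0.7 [ 0.6111 -0.0185  0.055 ]
s front_bay 0.68 [ 0.5349 -0.0074  0.0047]
s cup_center 0.72 [ 0.5247 -0.0006  0.0293]
```

View pics/v10.png

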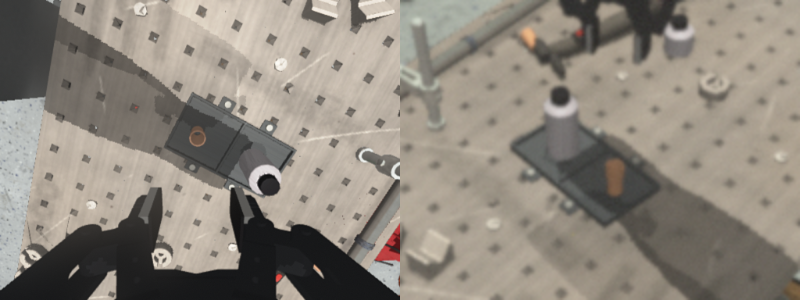

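Both parts stand upright in their bays: the cup at (197,137) left and (615,178) right, the bottle at (265,180) left and (560,125) right. The gripper is clear, so I'll hand the job in.

```bash
python3 -c "
from workcell import arm
print(arm.close_job())"
```

```text
the job is handed in; nothing more can be done
None
```

The tall bottle stands upright in the back bay and the gas cup upright in the front bay, both let go with the gripper clear; I handed the job in at about 24 s, and it returned no verdict.

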